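# Clear the scrap off the sorting shelf and lock the scrap drum

### The arm

A 6-joint arm with a two-finger parallel gripper is mounted at the origin on the work surface. World frame = base frame: x ahead of the robot, y to its left, z up, the work surface at z = 0. Lengths are in mm, angles in rad, forces in N, time in s.
With the tool pointing down it reaches from about 250 to 725 mm from the base axis. Payload 9.7 kg.
Tool frame: the origin (TCP) lies between the finger pads; the fingertips stand 11 mm ahead of it and the grasp point (between the pads) lies 8 mm behind it; z points along the fingers, y is the line along which they close (so a half turn about z gives the same grasp; the last joint's range is limited). The gripper opens to 85 mm and grips with 20 to 120 N. Pads are 22 mm wide; open, the fingers measure 114 mm over their backs; the gripper's body (76 mm by 85 mm) begins 54 mm behind the grasp point. The pads swing forward as they close: fully open they stand 13 mm farther back than shut.
Start: joints at [1.267, 0.087, 0.176, 1.66, 0, 1.571], TCP at [164.529, 524.812, 242.284] pointing down, gripper open.
Joint ranges: [-3.13, 3.13], [-0.85, 1.81], [-1.15, 1.24], [-2.2, 2.28], [-1.44, 1.52], [-3.14, 3.14]. Speed limits (rad/s): [2.22, 2.22, 2.57, 3.14, 3.14, 3.14].

### API

Orientations are given as [roll, pitch, yaw] about the fixed x, y, z axes, in that order (R = Rz(yaw) Ry(pitch) Rx(roll)).
In Python, from workcell import get_state, get_image, finish_job, find_in, trace gives the robot as it stands.
- The arm moves only by the tool jog_arm, never from a script. Its argument "plan" is a list of rows, each an object of numbers: "jaw": the opening in per cent of the stroke, from 0 (shut) to 100 (fully open); "dx", "dy", "dz": the shift along the tool's x, y, z in cm; "spin": the turn about the tool's z in rad. A call has 1 to 20 rows; each row shifts and turns the commanded pose from where the row before left it, along the tool's axes as they then stand; what a row does not reach is not made up. A row lasts 1/10 s, in which the tool goes at most 50 mm and 8.59 degrees, less where a joint would pass 70% of its speed; a pose out of reach is approached as far as the arm can. A call with a gripper value outside its range is refused whole. The fingers move at their own pace and stop on an object; "newtons" is the grip in N (left out, the last holds). Time passes only in rows, so rows that do not move let the fingers close. It gives the time, the measured TCP pose, the force, the opening and the grip force at its end, in the units of the state.
- get_state(): the state, without advancing time (a new reading comes with each control period).
- get_image(name): name is "side" or "top"; returns a dict with "image" (480x640x3 uint8, red, green, blue), "range_z" (480x640 float32, mm along the optical axis (not along the pixel's ray), 0 where there is no reading), "vertical_fov" (degrees; the focal length in pixels is half the picture's height over the tangent of half this angle, whatever the lens; pixels are square), "cx", "cy" (the principal point, pixels), "k1" (the pictures are not rectified: a ray, as slopes to the right and down, at radius r is drawn at 1 + k1 r^2 times it, then the intrinsics apply), "pose" (4x4, takes a point from camera to world coordinates). Camera axes: x right, y down, z forward; pixel columns grow to the right and rows downward; lengths in mm; the calibration is good to about 2 mm. A picture is of the moment at which its call begins.
- finish_job(): hands the job in; it is judged then, once.
Trained networks look in a picture, given as the dict that the camera call returned (one of the last four; its "shot" number tells which), for a name from the list of things; names that differ only in an ending like _2 or _b are one class to them, and where a whole thing is asked for, a point or a joint stands for the part that bears it (a point fixed in the world has none). Each returns a list of dicts, best first, with "conf" (0 to 1); they miss things now and then, are a little off and sometimes report something else, mostly with a low value. They report only what shows in the picture. A call takes as long as a camera call.
- find_in(target, picture): "xyz" ([x, y, z] in mm, in world coordinates, good to about 4 mm: the middle of the surface that is visible of it).
- trace(target, picture): "mask" (480x640 bool, what is visible of it).
The state is a dict: "time_s": time; "qpos": joint angles; "qvel": joint speeds; "tau": joint torques, N m; "eef_pos": TCP position; "tool_rot": TCP orientation; "ft_force": force on the tool from outside, world axes, zero at the start; "moment": the same for the moment, N m; "width": finger opening in mm; "gripper_force": force on a finger pad.
Only numpy, scipy, OpenCV 4.12 (cv2) and the standard library are available. Lean on these libraries where they do the work, as an engineer would, in place of code of your own. Each camera call takes 0.05 s, during which the arm holds its last target. There are 200 camera calls.

### The job

Clear both pieces of scrap, the wooden chock and the aluminium plate offcut, off the blue sorting shelf into the scrap drum that stands at its open yellow lip, never pressing the plate harder than 60 N. The plate lies tight against the shelf's end rim with no room behind it, so draw it away from there first. When both are in, turn the drum's collar with the black post clockwise to the green locked mark, so that the orange cover shuts the mouth; leave the spray can, hammer and parts box where they are, within 30 mm.

Things in the scene. Friction and masses are not known exactly. Their poses are not given: they have to be found in the camera images.
- shelf: Raised, oily blue shelf, fixed; its place and yaw vary. 260 (x) x 320 (y) mm, origin at the middle of its footprint on the table, flat top at z = 195 mm. Grey rims 12 mm thick, 30 mm high on three sides: inner faces at x = -118 and +118 mm, and y = +148 mm (the end rim). The -y side (y = -160 mm) is the open lip, yellow, without a rim. Scrap goes off along -y.
- shelf_lip (a point): Middle of the open lip's edge, on the shelf's top surface (shelf frame 0, -160, 195 mm).
- drum: Green round scrap drum, fixed at and partly under the shelf's lip. Origin at the centre of its underside; its z is the collar's axis. Outer radius 134 mm, inner 120 mm, rim at z = 157 mm. A fixed dark cover closes the -y half; the +y half (next to the shelf) is the open mouth. Tabs at the rim: red (open) at -12 degrees, green (locked) at 168 degrees from its x axis, counterclockwise from above.
- collar (a joint): Turn of the aluminium collar with its orange half cover about the drum's axis, rad. 0: open, post at the red tab; grows clockwise seen from above, the post swinging round the side away from the shelf; 3.14: end stop, locked, post at the green tab, orange cover over the mouth. Needs about 3 N at the post and stays where left. Cover's top at z = 163 mm, collar ring's at 172 mm.
- collar_lug (a point): Top centre of the collar's black upright post: radius 11 mm, 47 mm tall (z = 163 to 210 mm), 75 mm from the drum's axis, at the angle (-12 degrees minus the collar's turn) from the drum's x axis.
- plate: Scrap: flat aluminium plate offcut with a dark scribed line, 120 (x) x 95 (y) x 12 (z) mm, about 0.4 kg (varies). Origin at the centre of its underside. It lies flat on the shelf with its +y edge 0.5 to 2.5 mm from the end rim, x axis along the rim.
- chock: Scrap: light wooden chock with a red band, 110 (x) x 55 (y) x 45 (z) mm, about 0.2 kg (varies). Origin at the centre of its underside. It lies flat on the shelf between the plate and the lip.
- can: Bystander: red spray can, radius 33 mm, 180 mm tall, standing on the table behind the shelf. Origin at the centre of its underside.
- hammer: Bystander: hammer, 270 mm long, lying on the table beyond the shelf's end rim. Origin on the table under the middle of its length.
- partsbox: Bystander: blue box of nuts, 90 x 140 x 50 mm, on the table behind the shelf. Origin at the centre of its underside.

How it is judged:
By the outcome, as a careful person would: the job done as asked, in the order asked, and still so for the second after the job is handed in, with the robot touching nothing.
It also fails if it takes over 69 s, if anything falls off the work surface, if the arm or the gripper's body presses on something with over 40 N, if the wrist force passes 120 N, or if a joint passes its speed limit or range.

## Working session

There is one attempt and no reset: what is moved stays moved. The work goes in short steps, Python scripts to look and compute and a tool call to move; the robot and the scene stay as the last step left them, time stands still between calls to the robot, and variables do not carry over. Pictures are saved under pics/ and viewed, at most 10 in all, crops included, and the job is handed in when it is done.

Besides the shell and the picture viewer there is one more tool, called after "Request:" as name(argument=value, ...) on one line, values as JSON. jog_arm: Moves the arm, as the interface text tells. Its arguments: {"type":"object","properties":{"plan":{"type":"array"},"newtons":{"type":"number"}},"required":["plan"]}

```bash
mkdir -p pics
cat > h.py <<'E'
import numpy as np, cv2
from workcell import *
def pts(p, mask):
    h=p["image"].shape[0]; f=h/2/np.tan(np.radians(p["vertical_fov"])/2)
    v,u=np.nonzero(mask&(p["range_z"]>0)); K=np.array([[f,0,p["cx"]],[0,f,p["cy"]],[0,0,1.]])
    # r drawn = r(1+k1 r^2)
    n=cv2.undistortPoints(np.stack([u,v],1).astype(float)[:,None],K,np.array([p["k1"],0,0,0,0.]))[:,0]
    z=p["range_z"][v,u][:,None]; c=np.hstack([n*z,z]); T=np.array(p["pose"])
    return c@T[:3,:3].T+T[:3,3]
def save(p,n): cv2.imwrite("pics/"+n,p["image"][:,:,::-1])
E
python3 - <<'E'
from h import *
s=get_state(); print({k:np.round(v,3).tolist() for k,v in s.items()})
np.set_printoptions(precision=1,suppress=True)
for c in ("top","side"):
    p=get_image(c); save(p,c+"0.png"); print(c,np.array(p["pose"])[:3,3],p["k1"])
    for t in ("shelf","drum","collar_lug","plate","chock","can","hammer","partsbox"):
        r=find_in(t,p); m=trace(t,p)
        print(t,[(np.round(a["xyz"],0).tolist(),round(a["conf"],2)) for a in r[:2]])
        for a in m[:1]:
            q=pts(p,a["mask"]); zt=np.percentile(q[:,2],90); tp=q[abs(q[:,2]-zt)<8]
            b=cv2.minAreaRect(tp[:,:2].astype(np.float32)); print("   ",len(q),"zt %.0f"%zt,np.round(b[0]),np.round(b[1]),round(b[2],1),round(a["conf"],2))
E
```

```text
{'time_s': 0.0, 'qpos': [1.267, 0.087, 0.175, 1.66, -0.0, 1.571], 'qvel': [-0.002, 0.0, 0.001, 0.001, -0.003, 0.0], 'tau': [0.0, -52.039, 46.48, 0.016, 0.0, 0.0], 'eef_pos': [164.461, 524.601, 241.578], 'tool_rot': [-3.14, 0.0, 2.838], 'ft_force': [-0.258, 0.889, 0.239], 'moment': [0.02, -0.066, -0.055], 'gripper_force': 0.0, 'width': 85.346}
top [ 419.5  109.9 1272.9] -0.15375651240383545
shelf [([541.0, 72.0, 198.0], 0.85)]
    17161 zt 223 [530.  81.] [321. 261.] 85.2 0.61
drum [([497.0, -195.0, 161.0], 0.92), ([481.0, -209.0, 160.0], 0.34)]
    11570 zt 171 [ 504. -173.] [267. 250.] 20.1 0.73
collar_lug [([481.0, -212.0, 161.0], 0.69)]
    7062 zt 172 [ 499. -192.] [210. 266.] 84.6 0.72
plate [([537.0, 176.0, 211.0], 0.68)]
    2896 zt 208 [538. 181.] [ 96. 121.] 85.5 0.6
chock [([484.0, 25.0, 242.0], 0.61)]
    1822 zt 241 [484.  23.] [ 56. 110.] 70.3 0.9
can [([707.0, 128.0, 182.0], 0.68)]
    921 zt 181 [718. 131.] [59. 59.] 1.1 0.72
hammer [([556.0, 367.0, 23.0], 0.75)]
    1602 zt 26 [526. 371.] [269.  89.] 2.2 0.57
partsbox [([736.0, 5.0, 29.0], 0.93)]
    1829 zt 48 [728.   7.] [141.  75.] 88.8 0.69
side [ 716.9 -222.1 1207.6] -0.14927300383240738
shelf [([550.0, 67.0, 192.0], 0.57)]
    19188 zt 224 [526.  81.] [322. 262.] 85.6 0.71
drum [([487.0, -180.0, 162.0], 0.57)]
    14734 zt 172 [ 501. -172.] [265. 252.] 20.2 0.73
collar_lug [([486.0, -216.0, 161.0], 0.6)]
    9406 zt 173 [ 497. -190.] [218. 268.] 85.5 0.57
plate [([539.0, 176.0, 207.0], 0.58)]
    2925 zt 209 [535. 179.] [ 98. 121.] 85.6 0.64
chock [([488.0, 19.0, 237.0], 0.81)]
    2021 zt 242 [482.  21.] [ 56. 110.] 69.9 0.62
can [([719.0, 110.0, 170.0], 0.63), ([564.0, 367.0, 25.0], 0.19)]
    1473 zt 181 [715. 128.] [60. 59.] 30.9 0.58
hammer [([561.0, 365.0, 29.0], 0.75), ([537.0, 175.0, 208.0], 0.2)]
    1468 zt 28 [524. 364.] [267.  91.] 4.9 0.86
partsbox [([720.0, 6.0, 28.0], 0.82)]
    3007 zt 48 [716.   7.] [141.  90.] 89.2 0.77
```

View pics/top0.png

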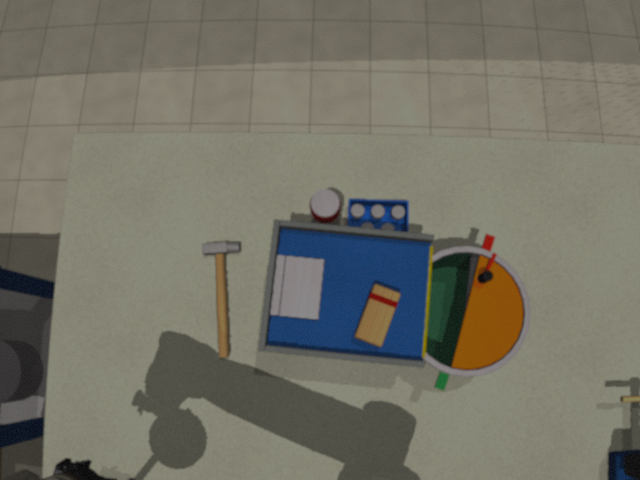

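View pics/side0.png

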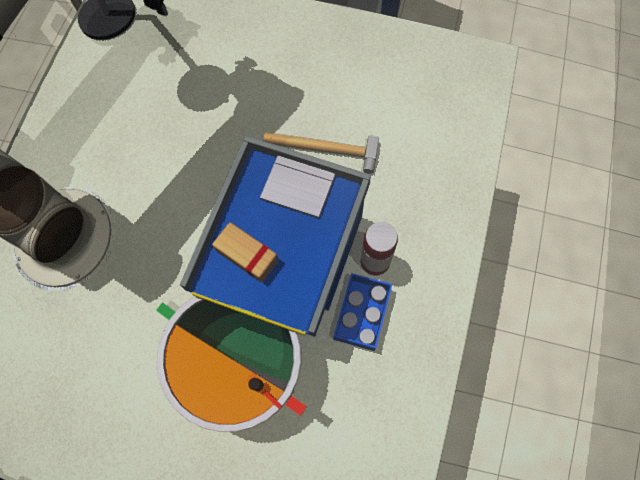

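Run:
```python
from h import *
np.set_printoptions(precision=1,suppress=True)
for c in ("top","side"):
    p=get_image(c); q=pts(p,np.ones((480,640),bool))
    col=p["image"][p["range_z"]>0].astype(int)
    # post: dark above 185 near drum
    d=np.hypot(q[:,0]-500,q[:,1]+175)
    k=(d<110)&(q[:,2]>195)&(q[:,2]<218); print(c,"post",k.sum(),np.median(q[k],0) if k.any() else "", q[k].min(0) if k.any() else "",q[k].max(0) if k.any() else "")
    # shelf rims
    k=(abs(q[:,2]-225)<6)&(np.hypot(q[:,0]-530,q[:,1]-80)<240)&(abs(q[:,1]-80)<180)
    k=k&~((abs(q[:,0]-483)<55)&(abs(q[:,1]-22)<70))
    b=cv2.minAreaRect(q[k,:2].astype(np.float32)); print("rim",b, cv2.boxPoints(b))
    # drum circle: ring z~172
    k=(abs(q[:,2]-172)<4)&(d<150); 
    from scipy.optimize import least_squares
    x=q[k,:2]; print("ring",k.sum()); 
    hull=cv2.convexHull(x.astype(np.float32))[:,0]
    print("circ",cv2.minEnclosingCircle(hull))
```

```text
top post 221 [549.8 -85.3 197.7] [ 450.4 -209.5  195. ] [577.  -65.2 215.6]
rim ((529.7056884765625, 80.71869659423828), (321.6867370605469, 261.7035217285156), 85.28748321533203) [[386.1 -68.8]
 [646.9 -90.3]
 [673.3 230.3]
 [412.5 251.8]]
ring 1686
circ ((501.18511962890625, -165.78201293945312), 134.19549560546875)
side post 379 [533.1 -80.  197.3] [ 451.1 -211.5  195. ] [576.3 -65.6 214. ]
rim ((525.7115478515625, 80.66069030761719), (320.9974365234375, 261.41253662109375), 85.5928726196289) [[383.1 -69.3]
 [643.7 -89.4]
 [668.4 230.6]
 [407.7 250.7]]
ring 2325
circ ((495.5586853027344, -163.15878295898438), 138.25762939453125)
```

The pictures show the shelf with its lip towards −y and the plate tight against the end rim (top view, px 298,287). The chock is at px 378,315 and the drum mouth is open at px 450,300. The post is at the red tab, px 485,277, and the bystanders are clear of all of these. I'll move above the chock.

Request:
jog_arm(plan=[{"dx": -2.84, "dy": -2.4, "dz": -0.5, "spin": 0.01}, {"dx": -2.84, "dy": -2.4, "dz": -0.5, "spin": 0.01}, {"dx": -2.84, "dy": -2.4, "dz": -0.5, "spin": 0.01}, {"dx": -2.84, "dy": -2.4, "dz": -0.5, "spin": 0.01}, {"dx": -2.84, "dy": -2.4, "dz": -0.5}, {"dx": -2.84, "dy": -2.4, "dz": -0.5}, {"dx": -2.84, "dy": -2.4}, {"dx": -2.84, "dy": -2.4}, {"dx": -2.84, "dy": -2.4}, {"dx": -2.84, "dy": -2.4}, {"dx": -2.84, "dy": -2.4}, {"dx": -2.84, "dy": -2.4}, {"dx": -2.84, "dy": -2.4}, {"dx": -2.84, "dy": -2.4}, {"dx": -2.84, "dy": -2.4}, {"dx": -2.84, "dy": -2.4}, {}])

```text
invalid input at $.plan[0]: expected keys jaw, dx, dy, dz, spin
```

Run:
```python
from h import *
from scipy.optimize import least_squares
np.set_printoptions(precision=1,suppress=True)
print(get_state()["eef_pos"],get_state()["tool_rot"])
C=[]
for c in ("top","side"):
    p=get_image(c); m=p["range_z"]>0; q=pts(p,m); im=p["image"][m].astype(int)
    d=np.hypot(q[:,0]-500,q[:,1]+170)
    k=(abs(q[:,2]-172)<4)&(d>108)&(d<145)&(im.min(1)>90)&(q[:,1]<-110)
    f=least_squares(lambda v:np.hypot(q[k,0]-v[0],q[k,1]-v[1])-v[2],[500,-170,127],loss="soft_l1"); print(c,"ring",k.sum(),f.x)
    k=(d<110)&(im.max(1)<60)&(q[:,2]>190)&(q[:,2]<216)&(q[:,1]<-120); print("post",k.sum(),q[k].mean(0),q[k].min(0),q[k].max(0))
    r,g,b=im.T
    k=(r>150)&(g<70)&(b<70)&(d>136)&(d<175); print("red",q[k].mean(0),k.sum())
    k=(g>100)&(r<60)&(b<90)&(d>136)&(d<175); print("green",q[k].mean(0),k.sum())
    k=(b>100)&(r<60)&(abs(q[:,2]-195)<4); print("shelf z",np.median(q[k,2]))
    # chock top
    k=(q[:,2]>234)&(q[:,2]<246)&(r>b+40)&(abs(q[:,0]-483)<80)&(abs(q[:,1]-22)<80);print("chock",k.sum(), cv2.minAreaRect(q[k,:2].astype(np.float32)) if k.sum()>3 else "")
```

```text
[164.5 524.8 242.3] [-3.1 -0.   2.8]
top ring 1342 [ 501.1 -165.4  127. ]
post 94 [ 566.7 -196.4  206.2] [ 557.4 -206.9  190.8] [ 576.7 -188.5  213.8]
red [nan nan nan] 0
green [ 357.6 -115.4  162.1] 97
shelf z 194.16925491530264
chock 1563 ((484.3451843261719, 23.08502960205078), (54.04944610595703, 108.5247802734375), 70.68394470214844)
side ring 1869 [ 499.  -166.5  126.6]
post 116 [ 567.6 -200.6  208.2] [ 556.7 -210.   190.1] [ 575.8 -191.4  214.1]
red [ 623.7 -186.5  173.9] 196
green [ 355.  -115.1  163.3] 127
shelf z 194.9515891808362
chock 1694 ((481.7610168457031, 21.483352661132812), (54.448020935058594, 109.12811279296875), 70.26042175292969)<stdin>:13: RuntimeWarning: Mean of empty slice.
  ret = um.true_divide(
```

Request:
jog_arm(plan=[{"jaw": 100, "dx": -2.84, "dy": -2.4, "dz": -0.5, "spin": 0.01}, {"jaw": 100, "dx": -2.84, "dy": -2.4, "dz": -0.5, "spin": 0.01}, {"jaw": 100, "dx": -2.84, "dy": -2.4, "dz": -0.5, "spin": 0.01}, {"jaw": 100, "dx": -2.84, "dy": -2.4, "dz": -0.5, "spin": 0.01}, {"jaw": 100, "dx": -2.84, "dy": -2.4, "dz": -0.5, "spin": 0}, {"jaw": 100, "dx": -2.84, "dy": -2.4, "dz": -0.5, "spin": 0}, {"jaw": 100, "dx": -2.84, "dy": -2.4, "dz": 0, "spin": 0}, {"jaw": 100, "dx": -2.84, "dy": -2.4, "dz": 0, "spin": 0}, {"jaw": 100, "dx": -2.84, "dy": -2.4, "dz": 0, "spin": 0}, {"jaw": 100, "dx": -2.84, "dy": -2.4, "dz": 0, "spin": 0}, {"jaw": 100, "dx": -2.84, "dy": -2.4, "dz": 0, "spin": 0}, {"jaw": 100, "dx": -2.84, "dy": -2.4, "dz": 0, "spin": 0}, {"jaw": 100, "dx": -2.84, "dy": -2.4, "dz": 0, "spin": 0}, {"jaw": 100, "dx": -2.84, "dy": -2.4, "dz": 0, "spin": 0}, {"jaw": 100, "dx": -2.84, "dy": -2.4, "dz": 0, "spin": 0}, {"jaw": 100, "dx": -2.84, "dy": -2.4, "dz": 0, "spin": 0}, {"jaw": 100, "dx": 0, "dy": 0, "dz": 0, "spin": 0}])

```text
time_s: 3.6
eef_pos: [467.4, 9.1, 271.6]
tool_rot: [-3.141, -0.0, 2.794]
ft_force: [-0.5, -0.1, 0.1]
width: 85.5
gripper_force: 0.0
```

Request:
jog_arm(plan=[{"jaw": 100, "dx": -1.0, "dy": 1.8, "dz": 0, "spin": 0}, {"jaw": 100, "dx": 0, "dy": 0, "dz": 2, "spin": 0}, {"jaw": 100, "dx": 0, "dy": 0, "dz": 2, "spin": 0}, {"jaw": 100, "dx": 0, "dy": 0, "dz": 1.9, "spin": 0}, {"jaw": 100, "dx": 0, "dy": 0, "dz": 0, "spin": 0}, {"jaw": 30, "dx": 0, "dy": 0, "dz": 0, "spin": 0}, {"jaw": 30, "dx": 0, "dy": 0, "dz": 0, "spin": 0}, {"jaw": 30, "dx": 0, "dy": 0, "dz": 0, "spin": 0}, {"jaw": 30, "dx": 0, "dy": 0, "dz": 0, "spin": 0}, {"jaw": 30, "dx": 0, "dy": 0, "dz": 0, "spin": 0}, {"jaw": 30, "dx": 0, "dy": 0, "dz": 0, "spin": 0}], newtons=40)

```text
time_s: 4.7
eef_pos: [482.0, 25.7, 214.8]
tool_rot: [3.141, 0.002, 2.798]
ft_force: [-1.5, -0.1, 5.7]
width: 53.9
gripper_force: 44.0
```

Request:
jog_arm(plan=[{"jaw": 30, "dx": 0, "dy": 0, "dz": -2, "spin": 0}, {"jaw": 30, "dx": 0, "dy": 0, "dz": -2, "spin": 0}, {"jaw": 30, "dx": -1.14, "dy": -2.2, "dz": 0, "spin": 0}, {"jaw": 30, "dx": -1.14, "dy": -2.2, "dz": 0, "spin": 0}, {"jaw": 30, "dx": -1.14, "dy": -2.2, "dz": 0, "spin": 0}, {"jaw": 30, "dx": -1.14, "dy": -2.2, "dz": 0, "spin": 0}, {"jaw": 30, "dx": -1.14, "dy": -2.2, "dz": 0, "spin": 0}, {"jaw": 30, "dx": -1.14, "dy": -2.2, "dz": 0, "spin": 0}, {"jaw": 30, "dx": 0, "dy": 0, "dz": 0, "spin": -0.1}, {"jaw": 30, "dx": 0, "dy": 0, "dz": 0, "spin": -0.1}, {"jaw": 30, "dx": 0, "dy": 0, "dz": 0, "spin": 0}])

```text
time_s: 5.8
eef_pos: [501.5, -122.0, 253.4]
tool_rot: [3.142, -0.0, 2.999]
ft_force: [-0.2, -0.0, -2.0]
width: 54.4
gripper_force: 43.2
```

Run:
```python
from h import *
p=get_image("side"); im=p["image"][250:470,120:400]
cv2.imwrite("pics/a1.png",cv2.resize(im,None,fx=2.5,fy=2.5)[:,:,::-1])
```

```text
(no output)
```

View pics/a1.png

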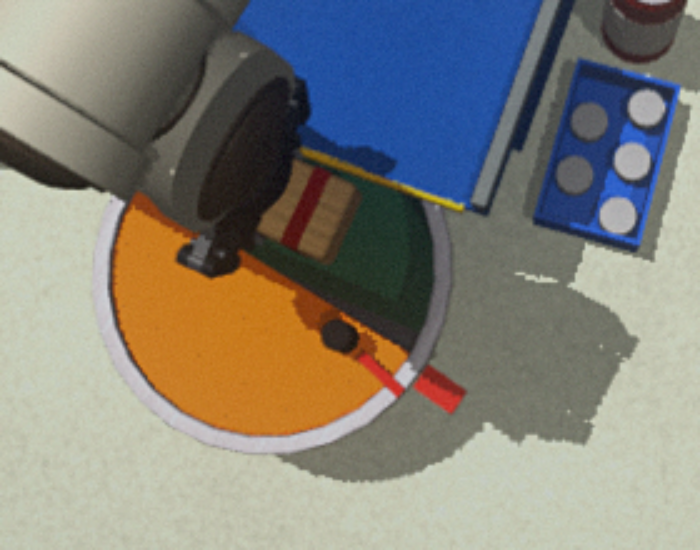

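The chock (px 305,210) hangs over the green mouth, between the yellow lip and the cover edge. I'll lower it and release.

Request:
jog_arm(plan=[{"jaw": 30, "dx": 0, "dy": 0, "dz": 2, "spin": 0}, {"jaw": 30, "dx": 0, "dy": 0, "dz": 2, "spin": 0}, {"jaw": 30, "dx": 0, "dy": 0, "dz": 0.8, "spin": 0}, {"jaw": 30, "dx": 0, "dy": 0, "dz": 0, "spin": 0}, {"jaw": 78, "dx": 0, "dy": 0, "dz": 0, "spin": 0}, {"jaw": 78, "dx": 0, "dy": 0, "dz": 0, "spin": 0}, {"jaw": 78, "dx": 0, "dy": 0, "dz": 0, "spin": 0}, {"jaw": 78, "dx": 0, "dy": 0, "dz": 0, "spin": 0}, {"jaw": 78, "dx": 0, "dy": 0, "dz": -2, "spin": 0}, {"jaw": 78, "dx": 0, "dy": 0, "dz": -3, "spin": 0}, {"jaw": 78, "dx": 0, "dy": 0, "dz": -2, "spin": 0.14}, {"jaw": 78, "dx": 0, "dy": 0, "dz": 0, "spin": 0.14}, {"jaw": 78, "dx": 0, "dy": 0, "dz": 0, "spin": 0.14}, {"jaw": 78, "dx": 0, "dy": 0, "dz": 0, "spin": 0.14}, {"jaw": 78, "dx": 0, "dy": 0, "dz": 0, "spin": 0.14}, {"jaw": 78, "dx": 0, "dy": 0, "dz": 0, "spin": 0.14}, {"jaw": 78, "dx": 0, "dy": 0, "dz": 0, "spin": 0.14}, {"jaw": 78, "dx": 0, "dy": 0, "dz": 0, "spin": 0.14}, {"jaw": 78, "dx": 0, "dy": 0, "dz": 0, "spin": 0.14}, {"jaw": 78, "dx": 0, "dy": 0, "dz": 0, "spin": 0.14}])

```text
time_s: 7.85
eef_pos: [501.6, -121.8, 275.6]
tool_rot: [3.141, 0.0, 1.592]
ft_force: [0.1, 0.7, 0.1]
width: 66.9
gripper_force: 0.0
```

Request:
jog_arm(plan=[{"jaw": 50, "dx": 0, "dy": 0, "dz": 0, "spin": 0.1}, {"jaw": 50, "dx": 3.8, "dy": 0.13, "dz": 0, "spin": 0}, {"jaw": 50, "dx": 3.8, "dy": 0.13, "dz": 0, "spin": 0}, {"jaw": 50, "dx": 3.8, "dy": 0.13, "dz": 0, "spin": 0}, {"jaw": 50, "dx": 3.8, "dy": 0.13, "dz": 0, "spin": 0}, {"jaw": 50, "dx": 3.8, "dy": 0.13, "dz": 0, "spin": 0}, {"jaw": 50, "dx": 3.8, "dy": 0.13, "dz": 0, "spin": 0}, {"jaw": 50, "dx": 3.8, "dy": 0.13, "dz": 0, "spin": 0}, {"jaw": 50, "dx": 3.8, "dy": 0.13, "dz": 0, "spin": 0}, {"jaw": 50, "dx": 0, "dy": 0, "dz": 2, "spin": 0}, {"jaw": 50, "dx": 0, "dy": 0, "dz": 2, "spin": 0}, {"jaw": 50, "dx": 0, "dy": 0, "dz": 0.8, "spin": 0}, {"jaw": 50, "dx": 0, "dy": 0, "dz": 0.2, "spin": 0}, {"jaw": 50, "dx": 0, "dy": 0, "dz": 0, "spin": 0}])

```text
time_s: 9.25
eef_pos: [534.1, 180.4, 225.9]
tool_rot: [3.141, -0.0, 1.497]
ft_force: [0.0, 0.2, -0.0]
width: 42.9
gripper_force: 0.0
```

Run:
```python
from h import *
p=get_image("side"); im=p["image"][130:440,130:450]
q=pts(p,trace("chock",p)[0]["mask"]) if trace("chock",p) else np.zeros((1,3)); print(np.median(q,0),len(q))
cv2.imwrite("pics/a2.png",cv2.resize(im,None,fx=1.9,fy=1.9)[:,:,::-1])
```

```text
[ 506.34476412 -125.70727191   50.59677342] 1573
```

View pics/a2.png

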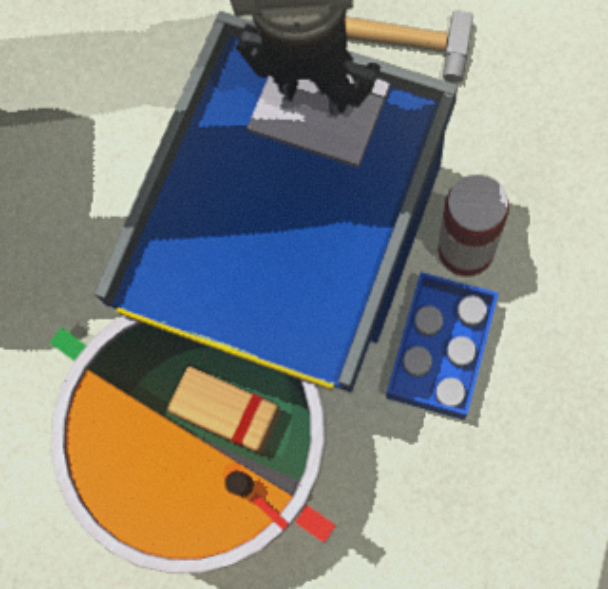

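The chock lies flat in the drum (px 222,405) and the fingers stand over the plate (px 320,95). Next I'll touch down gently.

Request:
jog_arm(plan=[{"jaw": 50, "dx": 0, "dy": 0, "dz": 0.3, "spin": 0}, {"jaw": 50, "dx": 0, "dy": 0, "dz": 0.3, "spin": 0}, {"jaw": 50, "dx": 0, "dy": 0, "dz": 0, "spin": 0}])

```text
time_s: 9.7
eef_pos: [533.9, 180.6, 218.8]
tool_rot: [-3.141, 0.0, 1.498]
ft_force: [-0.4, -0.3, -1.1]
width: 42.8
gripper_force: 0.0
```

Request:
jog_arm(plan=[{"jaw": 50, "dx": 0, "dy": 0, "dz": 0.15, "spin": 0}, {"jaw": 50, "dx": 0, "dy": 0, "dz": 0, "spin": 0}])

```text
time_s: 9.9
eef_pos: [534.0, 180.7, 217.6]
tool_rot: [-3.141, 0.0, 1.498]
ft_force: [0.5, 0.6, 0.3]
width: 42.6
gripper_force: 0.0
```

Request:
jog_arm(plan=[{"jaw": 50, "dx": 0, "dy": 0, "dz": 0.15, "spin": 0}, {"jaw": 50, "dx": 0, "dy": 0, "dz": 0, "spin": 0}])

```text
time_s: 10.1
eef_pos: [534.0, 180.7, 216.3]
tool_rot: [3.142, -0.0, 1.498]
ft_force: [-0.1, -0.2, 0.6]
width: 42.7
gripper_force: 0.0
```

Request:
jog_arm(plan=[{"jaw": 50, "dx": 0, "dy": 0, "dz": 0.15, "spin": 0}, {"jaw": 50, "dx": 0, "dy": 0, "dz": 0, "spin": 0}])

```text
time_s: 10.3
eef_pos: [534.1, 180.7, 216.2]
tool_rot: [3.14, -0.001, 1.498]
ft_force: [-2.5, -1.0, 8.6]
width: 42.6
gripper_force: 4.3
```

Request:
jog_arm(plan=[{"jaw": 50, "dx": 0, "dy": 0, "dz": 0.1, "spin": 0}, {"jaw": 50, "dx": 0, "dy": 0, "dz": 0, "spin": 0}])

```text
time_s: 10.5
eef_pos: [534.1, 180.7, 216.1]
tool_rot: [3.139, -0.001, 1.498]
ft_force: [-3.1, -1.9, 15.1]
width: 42.8
gripper_force: 7.3
```

Request:
jog_arm(plan=[{"jaw": 50, "dx": 0, "dy": 0, "dz": 0.12, "spin": 0}, {"jaw": 50, "dx": -0.2, "dy": 0, "dz": 0, "spin": 0}, {"jaw": 50, "dx": -0.5, "dy": 0, "dz": 0, "spin": 0}, {"jaw": 50, "dx": -0.8, "dy": 0, "dz": 0, "spin": 0}, {"jaw": 50, "dx": -0.8, "dy": 0, "dz": 0, "spin": 0}])

```text
time_s: 11.0
eef_pos: [533.5, 159.2, 216.2]
tool_rot: [3.136, -0.005, 1.499]
ft_force: [1.0, 3.9, 19.6]
width: 42.8
gripper_force: 9.5
```

```bash
cat > pl.py <<'E'
from h import *
print(get_state()["eef_pos"],get_state()["ft_force"])
for c in ("top","side"):
    p=get_image(c); m=p["range_z"]>0; q=pts(p,m); im=p["image"][m].astype(int)
    k=(abs(q[:,2]-207)<5)&(abs(q[:,0]-528)<105)&(q[:,1]>-130)&(q[:,1]<235)&(np.ptp(im,axis=1)<40)&(im.min(1)>60)
    L=np.array([.0802,.9968]);X=np.array([.9968,-.0802]); o=np.array([528,80.7]); r=q[k,:2]-o
    print(c,k.sum(),"shelf y",np.percentile(r@L,[1,99]),"x",np.percentile(r@X,[1,99]), cv2.minAreaRect(q[k,:2].astype(np.float32))[2] if k.sum() else "")
E
python3 pl.py
```

```text
[533.50584881 159.1758589  216.15132806] [ 0.96822821  3.85953757 19.57162165]Traceback (most recent call last):
  File "pl.py", line 7, in <module>
    print(c,k.sum(),"shelf y",np.percentile(r@L,[1,99]),"x",np.percentile(r@X,[1,99]), cv2.minAreaRect(q[k,:2].astype(np.float32))[2] if k.sum() else "")
                              ~~~~~~~~~~~~~^^^^^^^^^^^^
    return _quantile_unchecked(
        a, q, axis, out, overwrite_input, method, keepdims, weights)
    return _ureduce(a,
                    func=_quantile_ureduce_func,
    ...<5 lines>...
                    overwrite_input=overwrite_input,
                    method=method)
    r = func(a, **kwargs)
    result = _quantile(arr,
                       quantiles=q,
    ...<2 lines>...
                       out=out,
                       weights=wgt)
    slices_having_nans = np.isnan(arr[-1, ...])
                                  ~~~^^^^^^^^^
IndexError: index -1 is out of bounds for axis 0 with size 0
```

```bash
sed -i 's/("top","side")/("side",)/' pl.py; python3 pl.py
```

```text
[533.43868333 158.08837841 216.17129918] [ 0.90965033  4.4569742  17.70753996]
side 1506 shelf y [ 33.96036398 137.58919501] x [-55.63679138  62.633626  ] 3.574632406234741
```

Request:
jog_arm(plan=[{"jaw": 50, "dx": -0.6, "dy": 0, "dz": 0.02, "spin": 0}, {"jaw": 50, "dx": -1, "dy": 0, "dz": 0, "spin": 0}, {"jaw": 50, "dx": -1, "dy": 0, "dz": 0, "spin": 0}, {"jaw": 50, "dx": -1, "dy": 0, "dz": 0, "spin": 0}, {"jaw": 50, "dx": -1, "dy": 0, "dz": 0, "spin": 0}, {"jaw": 50, "dx": -1, "dy": 0, "dz": 0, "spin": 0}])

```text
time_s: 11.7
eef_pos: [529.6, 103.0, 216.2]
tool_rot: [3.135, -0.005, 1.499]
ft_force: [0.9, 8.4, 20.7]
width: 42.3
gripper_force: 10.3
```

```bash
python3 pl.py
```

```text
[529.64765498 103.03116895 216.1594254 ] [ 0.92631459  8.37033536 20.69086187]
side 1145 shelf y [-10.71110835 113.0104023 ] x [-52.39896328  65.25404373] 26.901729583740234
```

Request:
jog_arm(plan=[{"jaw": 50, "dx": 0, "dy": 0, "dz": -1.5, "spin": 0}, {"jaw": 50, "dx": 0, "dy": 0, "dz": -1.5, "spin": 0}, {"jaw": 85, "dx": 3, "dy": 0, "dz": 0, "spin": 0}, {"jaw": 85, "dx": 3, "dy": 0, "dz": 0, "spin": 0}, {"jaw": 85, "dx": 3.3, "dy": 0, "dz": 0, "spin": 0}, {"jaw": 85, "dx": 0, "dy": 0, "dz": 0, "spin": 0}])

```text
time_s: 12.35
eef_pos: [535.0, 197.6, 241.7]
tool_rot: [-3.141, -0.0, 1.501]
ft_force: [-0.3, -0.3, 0.2]
width: 72.1
gripper_force: 0.0
```

```bash
python3 pl.py
python3 - <<'E'
from h import *
p=get_image("side"); im=p["image"][130:440,130:450]
cv2.imwrite("pics/a3.png",cv2.resize(im,None,fx=1.9,fy=1.9)[:,:,::-1])
E
```

```text
[534.99302034 197.61592829 241.74527249] [-0.27032975 -0.34794553  0.22134482]
side 2871 shelf y [ -9.27594976 107.87180017] x [-67.8428998  61.1833256] 19.624692916870117
```

View pics/a3.png

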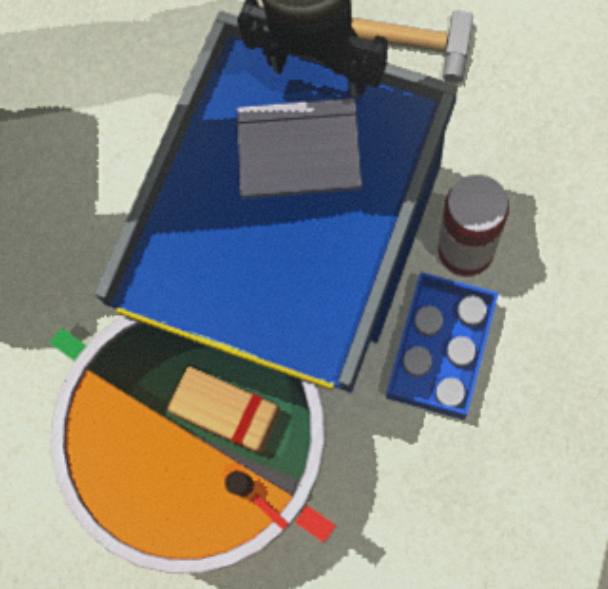

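The plate (px 300,150) came away from the rim but turned about 20° counter-clockwise. I'll measure it, then press again, turn it back and draw it further.

```bash
cat > pm.py <<'E'
from h import *
for c in ("side","top"):
    p=get_image(c)
    for t in trace("plate",p)[:1]:
        q=pts(p,t["mask"]); q=q[abs(q[:,2]-207)<5]
        if len(q)<50: continue
        b=cv2.minAreaRect(q[:,:2].astype(np.float32)); bp=cv2.boxPoints(b)-[528,80.7]; print(c,len(q),np.round(b[0],1),np.round(b[1],1),b[2]); print(np.round(bp@np.array([[.9968,.0802],[-.0802,.9968]]),0).tolist())
E
python3 pm.py
```

```text
side 2947 [527.5 130.6] [120.6  97.2] 19.516998291015625
[[-79.0, 69.0], [-40.0, -19.0], [70.0, 30.0], [31.0, 119.0]]
```

Request:
jog_arm(plan=[{"jaw": 70, "dx": -3.4, "dy": -0.1, "dz": 0, "spin": 0}, {"jaw": 70, "dx": -3.3, "dy": -0.1, "dz": 0, "spin": 0}, {"jaw": 70, "dx": 0, "dy": 0, "dz": 0, "spin": -0.14}, {"jaw": 70, "dx": 0, "dy": 0, "dz": 0, "spin": -0.14}, {"jaw": 70, "dx": 0, "dy": 0, "dz": 1.5, "spin": -0.14}, {"jaw": 70, "dx": 0, "dy": 0, "dz": 0.8, "spin": 0}, {"jaw": 70, "dx": 0, "dy": 0, "dz": 0.3, "spin": 0}, {"jaw": 70, "dx": 0, "dy": 0, "dz": 0, "spin": 0}])

```text
time_s: 13.45
eef_pos: [527.9, 127.7, 216.1]
tool_rot: [-3.141, -0.0, 1.914]
ft_force: [-0.0, -0.4, 0.8]
width: 60.4
gripper_force: 0.0
```

Request:
jog_arm(plan=[{"jaw": 70, "dx": 0, "dy": 0, "dz": 0.15, "spin": 0}, {"jaw": 70, "dx": 0, "dy": 0, "dz": 0, "spin": 0}])

```text
time_s: 13.65
eef_pos: [528.3, 128.0, 215.2]
tool_rot: [3.141, 0.0, 1.917]
ft_force: [0.6, -0.5, -0.3]
width: 59.8
gripper_force: 0.0
```

Request:
jog_arm(plan=[{"jaw": 70, "dx": 0, "dy": 0, "dz": 0.2, "spin": 0}, {"jaw": 70, "dx": 0, "dy": 0, "dz": 0, "spin": 0}])

```text
time_s: 13.85
eef_pos: [528.3, 128.1, 213.1]
tool_rot: [3.141, 0.0, 1.918]
ft_force: [-1.0, 0.3, -0.0]
width: 59.6
gripper_force: 0.0
```

Request:
jog_arm(plan=[{"jaw": 70, "dx": 0, "dy": 0, "dz": 0.15, "spin": 0}, {"jaw": 70, "dx": 0, "dy": 0, "dz": 0, "spin": 0}])

```text
time_s: 14.05
eef_pos: [528.3, 128.1, 213.0]
tool_rot: [3.14, 0.0, 1.918]
ft_force: [-2.9, -0.6, 10.2]
width: 59.6
gripper_force: 5.4
```

Request:
jog_arm(plan=[{"jaw": 70, "dx": 0, "dy": 0, "dz": 0.2, "spin": 0}, {"jaw": 70, "dx": 0, "dy": 0, "dz": 0, "spin": 0.07}, {"jaw": 70, "dx": 0, "dy": 0, "dz": 0, "spin": 0.07}, {"jaw": 70, "dx": 0, "dy": 0, "dz": 0, "spin": 0.07}, {"jaw": 70, "dx": 0, "dy": 0, "dz": 0, "spin": 0.07}, {"jaw": 70, "dx": 0, "dy": 0, "dz": 0, "spin": 0.07}, {"jaw": 70, "dx": 0, "dy": 0, "dz": 0, "spin": 0.08}, {"jaw": 70, "dx": 0, "dy": 0, "dz": 0, "spin": 0}])

```text
time_s: 14.85
eef_pos: [529.3, 127.4, 213.0]
tool_rot: [3.135, -0.0, 1.484]
ft_force: [0.1, -5.6, 21.5]
width: 59.8
gripper_force: 10.8
```

```bash
python3 pm.py
```

```text
side 1597 [527.4 131.8] [120.8  97.2] 18.024133682250977
[[-79.0, 72.0], [-42.0, -17.0], [70.0, 29.0], [32.0, 119.0]]
```

Request:
jog_arm(plan=[{"jaw": 70, "dx": 0, "dy": 0, "dz": 0.12, "spin": 0}, {"jaw": 70, "dx": -0.4, "dy": 0, "dz": 0, "spin": 0}, {"jaw": 70, "dx": -0.8, "dy": 0, "dz": 0, "spin": 0}, {"jaw": 70, "dx": -0.8, "dy": 0, "dz": 0, "spin": 0}, {"jaw": 70, "dx": -0.8, "dy": 0, "dz": 0, "spin": 0}, {"jaw": 70, "dx": -0.8, "dy": 0, "dz": 0, "spin": 0}, {"jaw": 70, "dx": -0.8, "dy": 0, "dz": 0, "spin": 0}, {"jaw": 70, "dx": -0.8, "dy": 0, "dz": 0, "spin": 0}, {"jaw": 70, "dx": -0.8, "dy": 0, "dz": 0, "spin": 0}])

```text
time_s: 15.95
eef_pos: [525.1, 69.7, 213.0]
tool_rot: [3.133, -0.005, 1.488]
ft_force: [1.1, 6.0, 26.7]
width: 59.8
gripper_force: 13.8
```

```bash
python3 pm.py
```

```text
side 1194 [521.   95.3] [120.6  93.7] 38.34333038330078
[[-84.0, 7.0], [-20.0, -61.0], [68.0, 21.0], [4.0, 89.0]]
top 542 [514.8 130.3] [93.3 34.5] 36.21826171875
[[-64.0, 31.0], [-41.0, 5.0], [29.0, 66.0], [7.0, 92.0]]
```

Request:
jog_arm(plan=[{"jaw": 70, "dx": 0, "dy": 0, "dz": -2, "spin": 0}, {"jaw": 85, "dx": 0, "dy": 0, "dz": -2, "spin": 0}, {"jaw": 85, "dx": 2.8, "dy": -1.6, "dz": 0, "spin": 0}, {"jaw": 85, "dx": 2.8, "dy": -1.6, "dz": 0, "spin": 0}, {"jaw": 85, "dx": 2.8, "dy": -1.6, "dz": 0, "spin": 0}, {"jaw": 85, "dx": 0, "dy": 0, "dz": 0, "spin": -0.125}, {"jaw": 85, "dx": 0, "dy": 0, "dz": 0, "spin": -0.125}, {"jaw": 85, "dx": 0, "dy": 0, "dz": 0, "spin": -0.125}, {"jaw": 85, "dx": 0, "dy": 0, "dz": 0, "spin": -0.125}, {"jaw": 85, "dx": 0, "dy": 0, "dz": 0, "spin": -0.125}, {"jaw": 85, "dx": 0, "dy": 0, "dz": 0, "spin": -0.125}, {"jaw": 85, "dx": 0, "dy": 0, "dz": 0, "spin": 0}])

```text
time_s: 17.35
eef_pos: [482.3, 155.9, 248.1]
tool_rot: [-3.142, -0.0, 2.24]
ft_force: [0.9, 0.1, -0.1]
width: 72.8
gripper_force: 0.0
```

```bash
python3 pm.py
python3 - <<'E'
from h import *
p=get_image("side"); im=p["image"][130:440,130:450]
cv2.imwrite("pics/a4.png",cv2.resize(im,None,fx=1.9,fy=1.9)[:,:,::-1])
E
```

```text
top 924 [533.1  84.7] [121.   63.3] 37.25585174560547
[[-61.0, -12.0], [-19.0, -60.0], [71.0, 21.0], [29.0, 68.0]]
```

View pics/a4.png

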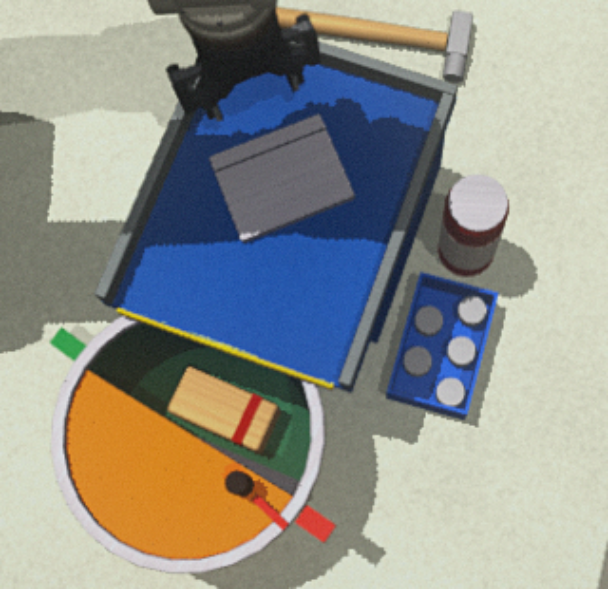

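The plate (px 282,178) is turned, and the spread fingers stand behind its back edge, parallel to it and clear of the rims. I'll lower them.

Request:
jog_arm(plan=[{"jaw": 85, "dx": 0, "dy": 0, "dz": 2, "spin": 0}, {"jaw": 85, "dx": 0, "dy": 0, "dz": 1.8, "spin": 0}, {"jaw": 85, "dx": 0, "dy": 0, "dz": 0.5, "spin": 0}, {"jaw": 85, "dx": 0, "dy": 0, "dz": 0, "spin": 0}])

```text
time_s: 18.0
eef_pos: [482.0, 155.8, 204.7]
tool_rot: [-3.14, -0.0, 2.237]
ft_force: [-0.1, 0.1, 0.1]
width: 72.6
gripper_force: 0.0
```

Request:
jog_arm(plan=[{"jaw": 85, "dx": -0.6, "dy": 0, "dz": 0.2, "spin": 0}, {"jaw": 85, "dx": -0.6, "dy": 0, "dz": 0, "spin": 0}, {"jaw": 85, "dx": -0.5, "dy": 0, "dz": 0, "spin": 0.09}, {"jaw": 85, "dx": -0.5, "dy": 0, "dz": 0, "spin": 0.09}, {"jaw": 85, "dx": -0.5, "dy": 0, "dz": 0, "spin": 0.09}, {"jaw": 85, "dx": -0.5, "dy": 0, "dz": 0, "spin": 0.09}])

```text
time_s: 18.6
eef_pos: [500.5, 129.0, 203.8]
tool_rot: [3.141, -0.0, 1.874]
ft_force: [-0.2, 2.1, 0.4]
width: 72.7
gripper_force: 0.5
```

```bash
python3 pm.py
```

```text
side 3054 [524.8  69.5] [120.1  97.3] 24.654085159301758
[[-78.0, 2.0], [-31.0, -83.0], [74.0, -25.0], [26.0, 60.0]]
top 403 [520.5  31.3] [76.3 31.8] 23.904800415039062
[[-45.0, -54.0], [-29.0, -82.0], [38.0, -46.0], [22.0, -18.0]]
```

Request:
jog_arm(plan=[{"jaw": 85, "dx": -0.5, "dy": 0, "dz": 0, "spin": 0.1}, {"jaw": 85, "dx": -0.5, "dy": 0, "dz": 0, "spin": 0.1}, {"jaw": 85, "dx": -0.5, "dy": 0, "dz": 0, "spin": 0.1}, {"jaw": 85, "dx": -0.5, "dy": 0, "dz": 0, "spin": 0.08}, {"jaw": 85, "dx": -0.3, "dy": 0, "dz": 0, "spin": 0}])

```text
time_s: 19.3
eef_pos: [502.9, 106.7, 203.4]
tool_rot: [3.141, -0.0, 1.499]
ft_force: [1.2, 1.0, 0.8]
width: 72.5
gripper_force: 0.6
```

```bash
python3 pm.py
```

```text
side 3135 [521.5  37.6] [119.   96.6] 13.594990730285645
[[-75.0, -16.0], [-45.0, -108.0], [69.0, -71.0], [38.0, 21.0]]
top 206 [510.2  -6.5] [69.5 14.4] 10.716564178466797
[[-46.0, -91.0], [-42.0, -104.0], [25.0, -86.0], [21.0, -72.0]]
```

Request:
jog_arm(plan=[{"jaw": 85, "dx": 0.5, "dy": 1.2, "dz": 0, "spin": 0.01}, {"jaw": 85, "dx": 0, "dy": 1.2, "dz": 0, "spin": 0}, {"jaw": 85, "dx": -0.7, "dy": 0, "dz": 0, "spin": 0}, {"jaw": 85, "dx": -0.6, "dy": 0, "dz": 0, "spin": 0}, {"jaw": 85, "dx": -0.6, "dy": 0, "dz": 0, "spin": 0}, {"jaw": 85, "dx": -0.6, "dy": 0, "dz": 0, "spin": 0}, {"jaw": 85, "dx": -0.6, "dy": 0, "dz": 0, "spin": 0}, {"jaw": 85, "dx": -0.6, "dy": 0, "dz": 0, "spin": 0}, {"jaw": 85, "dx": -0.6, "dy": 0, "dz": 0, "spin": 0}, {"jaw": 85, "dx": -0.6, "dy": 0, "dz": 0, "spin": 0}, {"jaw": 85, "dx": -0.6, "dy": 0, "dz": 0, "spin": 0}])

```text
time_s: 20.6
eef_pos: [522.4, 54.5, 203.3]
tool_rot: [3.141, -0.0, 1.488]
ft_force: [0.4, 1.5, 0.8]
width: 72.8
gripper_force: 0.7
```

```bash
python3 pm.py
```

```text
side 3139 [511.6  -4.4] [ 94.1 119.7] 85.14437866210938
[[-70.0, -133.0], [50.0, -133.0], [51.0, -39.0], [-69.0, -39.0]]
```

Request:
jog_arm(plan=[{"jaw": 85, "dx": -0.6, "dy": 0, "dz": 0, "spin": 0}, {"jaw": 85, "dx": -0.6, "dy": 0, "dz": 0, "spin": 0}, {"jaw": 85, "dx": -0.6, "dy": 0, "dz": 0, "spin": 0}, {"jaw": 85, "dx": -0.6, "dy": 0, "dz": 0, "spin": 0}, {"jaw": 85, "dx": -0.6, "dy": 0, "dz": 0, "spin": 0}, {"jaw": 85, "dx": -0.6, "dy": 0, "dz": 0, "spin": 0}, {"jaw": 85, "dx": -0.6, "dy": 0, "dz": 0, "spin": 0}, {"jaw": 85, "dx": -0.6, "dy": 0, "dz": 0, "spin": 0}, {"jaw": 85, "dx": -0.6, "dy": 0, "dz": 0, "spin": 0}, {"jaw": 85, "dx": -0.6, "dy": 0, "dz": 0, "spin": 0}, {"jaw": 85, "dx": -0.6, "dy": 0, "dz": 0, "spin": 0}, {"jaw": 85, "dx": -0.5, "dy": 0, "dz": 0, "spin": 0}, {"jaw": 85, "dx": -0.5, "dy": 0, "dz": 0, "spin": 0}, {"jaw": 85, "dx": 0, "dy": 0, "dz": 0, "spin": 0}, {"jaw": 85, "dx": 0, "dy": 0, "dz": 0, "spin": 0}])

```text
time_s: 22.3
eef_pos: [516.2, -21.0, 203.2]
tool_rot: [3.142, 0.0, 1.487]
ft_force: [-0.7, 0.1, 0.1]
width: 72.7
gripper_force: 0.0
```

```bash
python3 pm.py;  python3 - <<'E'
from h import *
p=get_image("side"); im=p["image"][130:440,130:450]
m=trace("plate",p)
if m: q=pts(p,m[0]["mask"]); print(m[0]["conf"],len(q),np.percentile(q,[1,50,99],axis=0).round())
cv2.imwrite("pics/a5.png",cv2.resize(im,None,fx=1.9,fy=1.9)[:,:,::-1])
E
```

```text
side 500 [504.6 -82. ] [ 25.6 119.7] 87.53897094726562
[[-70.0, -179.0], [50.0, -175.0], [49.0, -149.0], [-71.0, -153.0]]
0.87 2162 [[ 431. -163.   61.]
 [ 495. -122.   95.]
 [ 551.  -82.  125.]]
```

View pics/a5.png

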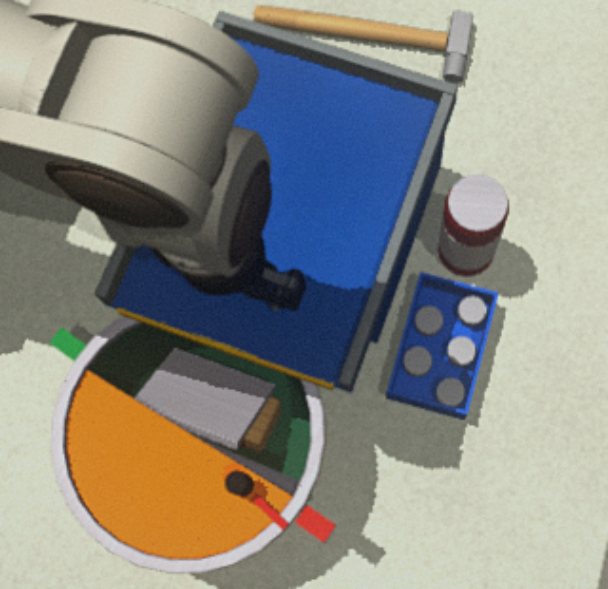

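The plate now lies in the drum on the chock (px 215,395, its highest point at z≈125), below the rim. Collar next. I'll lift first, then measure the post and drum with a clear view.

Request:
jog_arm(plan=[{"jaw": 85, "dx": 0, "dy": 0, "dz": -3, "spin": -0.14}, {"jaw": 60, "dx": 0, "dy": 0, "dz": -3, "spin": -0.14}, {"jaw": 60, "dx": 0, "dy": 0, "dz": 0, "spin": -0.14}, {"jaw": 60, "dx": 0, "dy": 0, "dz": 0, "spin": -0.14}, {"jaw": 60, "dx": 0, "dy": 0, "dz": 0, "spin": -0.14}, {"jaw": 60, "dx": 0, "dy": 0, "dz": 0, "spin": -0.14}, {"jaw": 60, "dx": 0, "dy": 0, "dz": 0, "spin": -0.14}, {"jaw": 60, "dx": 0, "dy": 0, "dz": 0, "spin": -0.14}, {"jaw": 60, "dx": 0, "dy": 0, "dz": 0, "spin": -0.14}, {"jaw": 60, "dx": 0, "dy": 0, "dz": 0, "spin": -0.05}])

```text
time_s: 23.6
eef_pos: [516.2, -20.6, 263.2]
tool_rot: [-3.142, 0.0, 2.803]
ft_force: [-0.2, 1.0, 0.6]
width: 51.6
gripper_force: 0.0
```

```bash
cat > dr.py <<'E'
from h import *
from scipy.optimize import least_squares
np.set_printoptions(precision=2,suppress=True)
s=get_state(); print(s["qpos"],s["eef_pos"],s["tool_rot"])
for c in ("side","top"):
    p=get_image(c); m=p["range_z"]>0; q=pts(p,m); im=p["image"][m].astype(int)
    d=np.hypot(q[:,0]-500,q[:,1]+166)
    k=(abs(q[:,2]-172)<4)&(d>108)&(d<145)&(im.min(1)>90)&(q[:,1]<-110)
    f=least_squares(lambda v:np.hypot(q[k,0]-v[0],q[k,1]-v[1])-v[2],[500,-166,127],loss="soft_l1"); print(c,"ring",k.sum(),f.x)
    k=(d<100)&(im.max(1)<60)&(q[:,2]>206)&(q[:,2]<215)
    if k.sum()>5:
        a=q[k].mean(0); e=a[:2]-f.x[:2]; print("post top",k.sum(),a,np.hypot(*e),np.degrees(np.arctan2(e[1],e[0])))
E
python3 dr.py
```

```text
[-0.04  0.02  0.14  1.7  -0.    0.3 ] [516.16 -20.64 263.19] [-3.14  0.    2.8 ]
side ring 1883 [ 499.11 -166.44  126.67]
post top 53 [ 567.15 -200.42  210.17] 76.04963477753088 -26.535635517928874
top ring 658 [ 501.52 -163.61  128.85]
```

Request:
jog_arm(plan=[{"jaw": 60, "dx": -2.15, "dy": -3.03, "dz": 0, "spin": 0}, {"jaw": 60, "dx": -2.15, "dy": -3.03, "dz": 0, "spin": 0}, {"jaw": 60, "dx": -2.15, "dy": -3.03, "dz": 0, "spin": 0}, {"jaw": 60, "dx": -2.15, "dy": -3.03, "dz": 0, "spin": 0}, {"jaw": 60, "dx": -2.15, "dy": -3.03, "dz": 0, "spin": 0}, {"jaw": 60, "dx": 0, "dy": 0, "dz": 0, "spin": 0}, {"jaw": 60, "dx": 0, "dy": 0, "dz": 0, "spin": 0}])

```text
time_s: 24.4
eef_pos: [566.3, -200.2, 262.6]
tool_rot: [3.141, -0.001, 2.795]
ft_force: [0.0, 0.1, -0.1]
width: 51.6
gripper_force: 0.0
```

Request:
jog_arm(plan=[{"jaw": 60, "dx": 0, "dy": 0, "dz": 2.5, "spin": 0}, {"jaw": 60, "dx": 0, "dy": 0, "dz": 2.2, "spin": 0}, {"jaw": 60, "dx": 0, "dy": 0, "dz": 1.5, "spin": 0}, {"jaw": 60, "dx": 0, "dy": 0, "dz": 0.7, "spin": 0}, {"jaw": 60, "dx": 0, "dy": 0, "dz": 0, "spin": 0}, {"jaw": 15, "dx": 0, "dy": 0, "dz": 0, "spin": 0}, {"jaw": 15, "dx": 0, "dy": 0, "dz": 0, "spin": 0}, {"jaw": 15, "dx": 0, "dy": 0, "dz": 0, "spin": 0}, {"jaw": 15, "dx": 0, "dy": 0, "dz": 0, "spin": 0}, {"jaw": 15, "dx": 0, "dy": 0, "dz": 0, "spin": 0}], newtons=20)

```text
time_s: 25.4
eef_pos: [566.7, -199.5, 195.5]
tool_rot: [3.141, 0.002, 2.798]
ft_force: [-0.5, 2.5, 5.8]
width: 21.4
gripper_force: 21.1
```

Run:
```python
from h import *
s=get_state(); x,y=s["eef_pos"][:2]; yaw=s["tool_rot"][2]; c=np.array([500,-165.8]); print(s["eef_pos"],yaw,s["width"],s["ft_force"])
th=np.arctan2(y-c[1],x-c[0]); P=np.array([x,y]); r=np.hypot(*(P-c)); print(np.degrees(th),r)
n=24
for i in range(1,n+1):
    t=th-np.pi*i/n; Q=c+75*np.array([np.cos(t),np.sin(t)]); d=Q-P; P=Q
    print(round(d@[np.cos(yaw),np.sin(yaw)]/10,2),round(d@[np.sin(yaw),-np.cos(yaw)]/10,2)); yaw-=.116
```

```text
[ 566.70324285 -199.50636802  195.48837655] 2.7978719820801135 21.43700732115434 [-0.51605471  2.54711166  5.79651495]
-26.808304284326645 74.73581371187365
0.16 -0.97
0.2 -0.96
0.21 -0.96
0.23 -0.95
0.24 -0.95
0.26 -0.95
0.27 -0.94
0.28 -0.94
0.3 -0.93
0.31 -0.93
0.33 -0.93
0.34 -0.92
0.35 -0.92
0.37 -0.91
0.38 -0.9
0.39 -0.9
0.41 -0.89
0.42 -0.89
0.43 -0.88
0.45 -0.87
0.46 -0.87
0.47 -0.86
0.49 -0.85
0.5 -0.85
```

Request:
jog_arm(plan=[{"jaw": 15, "dx": 0.16, "dy": -0.97, "dz": 0, "spin": 0.116}, {"jaw": 15, "dx": 0.2, "dy": -0.96, "dz": 0, "spin": 0.116}, {"jaw": 15, "dx": 0.21, "dy": -0.96, "dz": 0, "spin": 0.116}, {"jaw": 15, "dx": 0.23, "dy": -0.95, "dz": 0, "spin": 0.116}, {"jaw": 15, "dx": 0.24, "dy": -0.95, "dz": 0, "spin": 0.116}, {"jaw": 15, "dx": 0.26, "dy": -0.95, "dz": 0, "spin": 0.116}, {"jaw": 15, "dx": 0.27, "dy": -0.94, "dz": 0, "spin": 0.116}, {"jaw": 15, "dx": 0.28, "dy": -0.94, "dz": 0, "spin": 0.116}])

```text
time_s: 26.2
eef_pos: [504.8, -240.6, 195.4]
tool_rot: [3.138, 0.001, 1.865]
ft_force: [5.1, 4.4, 5.1]
width: 21.4
gripper_force: 21.1
```

```bash
cat > arc.py <<'E'
from h import *
import sys
s=get_state(); x,y=s["eef_pos"][:2]; yaw=s["tool_rot"][2]; c=np.array([500,-165.8]); print(s["time_s"],s["eef_pos"],yaw,s["width"],s["ft_force"])
th=np.arctan2(y-c[1],x-c[0]); P=np.array([x,y]); th=th if th<0 else th-2*np.pi
print(np.degrees(th),np.hypot(*(P-c)))
n=int(sys.argv[1]); tot=th+np.radians(26.5+180+float(sys.argv[2]))
for i in range(1,n+1):
    t=th-tot*i/n; Q=c+75*np.array([np.cos(t),np.sin(t)]); d=Q-P; P=Q
    print(round(d@[np.cos(yaw),np.sin(yaw)]/10,2),round(d@[np.sin(yaw),-np.cos(yaw)]/10,2)); yaw-=.116
E
python3 arc.py 16 0
```

```text
26.2 [ 504.84743901 -240.64315415  195.40584499] 1.8652610163400247 21.408259943058674 [5.12418742 4.39878206 5.08007742]
-86.29424474803643 74.99996925016592
0.29 -0.94
0.3 -0.94
0.31 -0.93
0.33 -0.93
0.34 -0.92
0.36 -0.92
0.37 -0.91
0.38 -0.9
0.4 -0.9
0.41 -0.89
0.42 -0.89
0.44 -0.88
0.45 -0.87
0.46 -0.87
0.48 -0.86
0.49 -0.85
```

Going well, with small forces. I'll continue the arc.

Request:
jog_arm(plan=[{"jaw": 15, "dx": 0.29, "dy": -0.94, "dz": 0, "spin": 0.116}, {"jaw": 15, "dx": 0.3, "dy": -0.94, "dz": 0, "spin": 0.116}, {"jaw": 15, "dx": 0.31, "dy": -0.93, "dz": 0, "spin": 0.116}, {"jaw": 15, "dx": 0.33, "dy": -0.93, "dz": 0, "spin": 0.116}, {"jaw": 15, "dx": 0.34, "dy": -0.92, "dz": 0, "spin": 0.116}, {"jaw": 15, "dx": 0.36, "dy": -0.92, "dz": 0, "spin": 0.116}, {"jaw": 15, "dx": 0.37, "dy": -0.91, "dz": 0, "spin": 0.116}, {"jaw": 15, "dx": 0.38, "dy": -0.9, "dz": 0, "spin": 0.116}, {"jaw": 15, "dx": 0.4, "dy": -0.9, "dz": 0, "spin": 0.116}, {"jaw": 15, "dx": 0.41, "dy": -0.89, "dz": 0, "spin": 0.116}, {"jaw": 15, "dx": 0.42, "dy": -0.89, "dz": 0, "spin": 0.116}])

```text
time_s: 27.3
eef_pos: [425.7, -181.7, 195.4]
tool_rot: [3.137, -0.001, 0.588]
ft_force: [4.5, -5.5, 3.6]
width: 21.5
gripper_force: 21.0
```

```bash
python3 arc.py 5 3
```

```text
27.3 [ 425.65086901 -181.68326559  195.38127089] 0.5878116828166213 21.510981825904455 [ 4.50360456 -5.50280068  3.5553854 ]
-167.94112324186054 76.02678083828
0.57 -0.94
0.5 -0.96
0.53 -0.95
0.56 -0.93
0.58 -0.92
```

Request:
jog_arm(plan=[{"jaw": 15, "dx": 0.5, "dy": -0.94, "dz": 0, "spin": 0.116}, {"jaw": 15, "dx": 0.5, "dy": -0.96, "dz": 0, "spin": 0.116}, {"jaw": 15, "dx": 0.53, "dy": -0.95, "dz": 0, "spin": 0.116}, {"jaw": 15, "dx": 0.5, "dy": -0.8, "dz": 0, "spin": 0.1}, {"jaw": 15, "dx": 0, "dy": 0, "dz": 0, "spin": 0}])

```text
time_s: 27.8
eef_pos: [428.1, -140.4, 195.3]
tool_rot: [3.138, 0.0, 0.141]
ft_force: [-5.2, -6.8, 6.7]
width: 21.3
gripper_force: 21.6
```

```bash
python3 arc.py 3 3
```

```text
27.8 [ 428.09998703 -140.43225065  195.29266899] 0.1414329637415841 21.33091836735584 [-5.21436048 -6.79145239  6.74488167]
-199.4338513776757 76.24391498296218
0.32 -0.33
0.19 -0.39
0.17 -0.41
```

Request:
jog_arm(plan=[{"jaw": 15, "dx": 0.2, "dy": -0.36, "dz": 0, "spin": 0.02}, {"jaw": 15, "dx": 0.18, "dy": -0.4, "dz": 0, "spin": 0.02}, {"jaw": 15, "dx": 0, "dy": 0, "dz": 0, "spin": 0}])

```text
time_s: 28.1
eef_pos: [428.6, -139.7, 195.2]
tool_rot: [3.122, 0.007, 0.098]
ft_force: [-19.0, -54.4, 4.9]
width: 21.2
gripper_force: 28.6
```

```bash
python3 arc.py 3 6
```

```text
28.1 [ 428.64244035 -139.68490001  195.19535053] 0.09818234514570401 21.23304895144744 [-19.02647314 -54.36748033   4.94063544]
-200.10137470071265 75.98618142322876
0.34 -0.44
0.23 -0.49
0.21 -0.5
```

It's at the stop, at the green tab angle of 160°. I'll relax the push, open and lift.

Request:
jog_arm(plan=[{"jaw": 15, "dx": -0.28, "dy": 0.65, "dz": 0, "spin": 0}, {"jaw": 45, "dx": 0, "dy": 0, "dz": 0, "spin": 0}, {"jaw": 45, "dx": 0, "dy": 0, "dz": 0, "spin": 0}, {"jaw": 45, "dx": 0, "dy": 0, "dz": 0, "spin": 0}, {"jaw": 45, "dx": 0, "dy": 0, "dz": -1.5, "spin": 0}, {"jaw": 45, "dx": 0, "dy": 0, "dz": -2.5, "spin": 0}, {"jaw": 45, "dx": 0, "dy": 0, "dz": -3, "spin": 0}, {"jaw": 45, "dx": -3, "dy": 0, "dz": -3, "spin": 0}, {"jaw": 45, "dx": -4, "dy": 2, "dz": -1, "spin": 0}, {"jaw": 45, "dx": -3, "dy": 4, "dz": 0, "spin": 0}, {"jaw": 45, "dx": 0, "dy": 4, "dz": 0, "spin": 0}, {"jaw": 45, "dx": 0, "dy": 4, "dz": 0, "spin": 0}, {"jaw": 45, "dx": 0, "dy": 0, "dz": 0, "spin": 0}])

```text
time_s: 29.4
eef_pos: [344.5, -291.1, 302.9]
tool_rot: [-3.141, 0.001, 0.103]
ft_force: [0.0, 1.2, -0.6]
width: 38.3
gripper_force: 0.0
```

```bash
python3 dr.py
python3 - <<'E'
from h import *
p=get_image("side"); im=p["image"][120:450,110:450]
for t in ("can","hammer","partsbox"): print(t,[(np.round(a["xyz"]),round(a["conf"],2)) for a in find_in(t,p)[:1]])
cv2.imwrite("pics/a6.png",cv2.resize(im,None,fx=1.8,fy=1.8)[:,:,::-1])
E
```

```text
[-0.7  -0.12  0.1   1.78 -0.    2.34] [ 344.5  -291.11  302.9 ] [-3.14  0.    0.1 ]
side ring 1762 [ 498.93 -166.53  126.91]
post top 92 [ 429.31 -142.31  209.93] 73.71217377989656 160.81795058625016
top ring 603 [ 500.3  -166.13  127.55]
post top 85 [ 430.07 -140.24  209.16] 74.85780922169121 159.76211746885807
can []
hammer [(array([561., 366.,  26.]), 0.98)]
partsbox [(array([719.,   6.,  25.]), 0.64)]
```

View pics/a6.png

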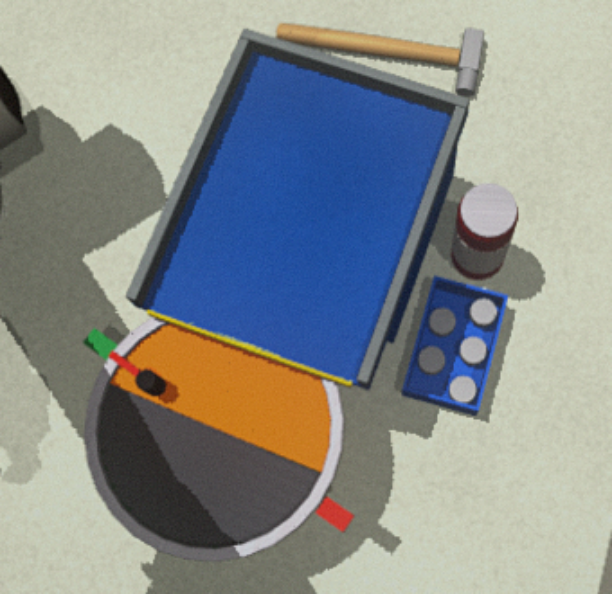

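The picture shows the red pointer meeting the green tab (px 105,350) and orange covering the whole mouth. The post measures 160°, the same as the green tab. The shelf is empty, the bystanders have not moved and the arm is clear.

```bash
python3 -c "
from workcell import *
print(finish_job())"
```

```text
the job is handed in; nothing more can be done
None
```

The chock and plate are both in the drum, the collar is turned to the green locked mark with the orange cover over the mouth, and the job was handed in after about 30 s, with a highest reading of 27 N pressing on the plate and the can, hammer and parts box left untouched.

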